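Board out over the step, bowl beneath

ROBOT

A 6-joint arm with a two-finger parallel gripper is mounted at the origin on the work surface. World frame = base frame: x ahead of the robot, y to its left, z up, the work surface at z = 0. Lengths are in m, angles in rad, forces in N, time in s.
With the tool pointing down it reaches from about 0.35 to 0.975 m from the base axis. Payload 4.9 kg.
Tool frame: the origin (TCP) lies at the very end of the fingers, on their centre line; the grasp point (between the pads) lies manip.grip_point_offset behind it (manip.grip_point_offset is the distance from the TCP to the grasp point, in m); z points along the fingers, y is the direction in which the jaws open and shut (so a half turn about z gives the same grasp; the last joint's range is limited). The gripper opens to 85 mm and grips with 20 to 120 N. Pads are 22 mm wide; open, the fingers measure 114 mm over their backs; the gripper's body (76 mm by 85 mm) begins 54 mm behind the grasp point. The pads swing forward as they close: fully open they stand 13 mm farther back than shut.
Start: joints at [-1.371, 0.053, 1.613, -0, 1.476, -0.119], TCP at [0.196, -0.593, 0.21] pointing down, gripper open.
Joint ranges: [-3.01, 3.01], [-1.01, 2.22], [0.06, 2.58], [-1.02, 4.17], [0.09, 2.62], [-3.14, 3.14]. Speed limits (rad/s): [2.57, 2.57, 3.14, 3.14, 3.14, 3.14].

INTERFACE

Orientations are given as a unit quaternion [w, x, y, z].
In Python, from plant import status, grab_frame, camera_params, ticket, boxes_of, outline_of, manip gives the robot as it stands. The module is installed in compiled form; this text tells all that it offers.
- The arm moves only by the tool play_rows, never from a script. Its argument "deltas" is a list of rows, each a list of 2 entries, a list of its own where there are three numbers: the shift along the world's x, y, z in m, then the turn about the world's z in rad. A call has 1 to 5 rows; each row is the pose to reach, as a shift and turn from the pose commanded when the call began; what a row does not reach only later rows make up. A row lasts 1/8 s, in which the tool goes at most 62.5 mm and 10.7 degrees, less where a joint would pass 70% of its speed; a pose out of reach is approached as far as the arm can. A call with a gripper value outside its range is refused whole. "grip" is the opening, from -1 (shut) to 1 (fully open), set as the call begins (left out, the last holds). The fingers move at their own pace and stop on an object; the grip force is fixed at half the most. Time passes only in rows, so rows that repeat a pose let the fingers close. It gives the time, the measured TCP pose, the force and the opening at its end, in the units of the state.
- status.state(): the state, without advancing time (a new reading comes with each control period).
- grab_frame(name): name is "side" or "top" or "wrist"; returns (picture, depth): 384x512x3 uint8, blue, green, red; 384x512 float32, m along the optical axis (not along the pixel's ray), 0 where there is no reading.
- camera_params(name): a dict with "mtx" (3x3 intrinsics, pixels), "world_from_camera" (4x4, takes a point from camera to world coordinates). Camera axes: x right, y up, looking along -z (the intrinsics and any distortion apply to the point x, -y, -z); pixel columns grow to the right and rows downward; lengths in m; the calibration is good to about 2 mm. A picture is of the moment at which its call begins: read the wrist's pose just before it. camera_params takes no time and is no camera call; for the wrist camera it gives the pose at the moment of the call.
- ticket.job_done(): hands the job in, once; it reports no verdict.
Trained networks look in the newest picture that a camera, given by its name, has taken for a name from the list of things; names that differ only in an ending like _2 or _b are one class to them, and where a whole thing is asked for, a point or a joint stands for the part that bears it (a point fixed in the world has none). Each returns a list of dicts, best first, with "confidence" (0 to 1); they miss things now and then, are a little off and sometimes report something else, mostly with a low value. They report only what shows in the picture. A call takes as long as a camera call. They do not tell look-alikes from the thing itself.
- boxes_of(camera, name): "box" ([left, top, right, bottom] in pixels, round what is visible of it).
- outline_of(camera, name): "region" (384x512 bool, what is visible of it) and "box" ([left, top, right, bottom] in pixels, round what is visible of it).
The state is a dict: "time": time; "joint_pos": joint angles; "joint_vel": joint speeds; "joint_efforts": joint torques, N m; "tool_pos": TCP position; "tool_rot": TCP orientation; "contact_force": force on the tool from outside, world axes, zero at the start; "ft_torque": the same for the moment, N m; "gripper_width": opening from 0.0 (shut) to 1.0 (fully open).
Only numpy, scipy, OpenCV 4.12 (cv2) and the standard library are available. Lean on these libraries where they do the work, as an engineer would, in place of code of your own. Each camera call takes 0.05 s, during which the arm holds its last target.

TASK

Set up for scraping chopped garlic off the board into the bowl. Push the green pinch bowl across the counter until it stands against the face of the dark step that the board's lined end points to, centred under that end of the board, and slide the thin bamboo board out over that same edge of the step, square to it, until its dark line lies along the edge. Only push with the fingers: do not lift or tip the bowl or the board, and leave everything else where it is.

Things in the scene. Friction and masses are not known exactly. Their poses are not given: they have to be found in the camera images.
- step: fixed dark wooden step (a solid block) on the light counter, 260 mm along its x, 300 mm along its y, 50 mm high; origin at the centre of its underside, z up. The face at its -y end (150 mm from the origin) is the working face: the board slides out over it and the bowl goes against it. It cannot move; it stands in a different place and yaw each time.
- step_edge (a point): middle of the upper edge of the step's working face (step frame 0, -150, 50 mm), axes parallel to the step's: -y points out over the counter, x runs along the edge (130 mm of edge either side).
- board: loose thin bamboo board lying flat on the step, 110 mm along its x, 150 mm along its y, 8 mm thick, 80 to 170 g; origin at the centre of its underside, z up. Its -y end is the lined end, which points roughly to the step's working face (up to 12 degrees askew at the start).
- board_line (a point): middle of the dark line, 3 mm wide, that runs along x across the top of the board, 35 mm from its -y end (board frame 0, -40, 8 mm), axes parallel to the board's. When the line lies along the step's edge the board overhangs by 35 mm.
- bowl: loose green pinch bowl standing on the counter, round, 80 mm across at the rim, 66 mm at the foot, 30 mm high, walls 4 mm, 50 to 100 g; origin at the centre of its underside, z up. With its rim touching the step its centre is 40 mm from the face. It fits under the board's overhang.
- press: bystander: stainless garlic press, 158 mm long, 54 mm wide at most, 28 mm high, lying on the step alongside the board, beside the board's +x side; origin on the step's top under its middle, its x along its length.
- steamer: bystander: two stacked bamboo steamer tiers with lid, one piece, 174 mm across, 155 mm high, standing on the counter; origin at the centre of its underside.
- plate: bystander: white melamine plate, 200 mm across, 18 mm high, on the counter; origin at the centre of its underside.
- tin: bystander: blue tin box with a hinged lid, latched shut, 86 by 113 mm, 46 mm high, on the counter; origin at the centre of its underside.
- jar: bystander: amber glass jar with brass cap, 68 mm across, 110 mm high, on the counter; origin at the centre of its underside.
There are look-alikes about, which are no part of the job. Of the things that look like the bowl, take the one that is farthest from the robot's base at the start.

How it is judged:
By the outcome, as a careful person would: the job done as asked, in the order asked, and still so for the second after the job is handed in, with the robot touching nothing.
It also fails if it takes over 64 s, if anything falls off the work surface, if the arm or the gripper's body presses on something with over 40 N, if the wrist force passes 120 N, or if a joint passes its speed limit or range.

## Working session

There is one attempt and no reset: what is moved stays moved. The work goes in short steps, Python scripts to look and compute and a tool call to move; the robot and the scene stay as the last step left them, time stands still between calls to the robot, and variables do not carry over. Pictures are saved under pics/ and viewed, and the job is handed in when it is done.

Besides the shell and the picture viewer there is one more tool, called after "Request:" as name(argument=value, ...) on one line, values as JSON. play_rows: Moves the arm, as the interface text tells. Its arguments: {"type":"object","properties":{"deltas":{"type":"array"},"grip":{"type":"number"}},"required":["deltas"]}

```bash
mkdir -p pics; cat > h.py <<'E'
import numpy as np, cv2
from plant import status, grab_frame, camera_params, ticket, boxes_of, outline_of, manip
def cloud(name,d):
    p=camera_params(name); K=np.array(p["mtx"]); T=np.array(p["world_from_camera"])
    v,u=np.mgrid[0:384,0:512]
    x=(u-K[0,2])/K[0,0]*d; y=(v-K[1,2])/K[1,1]*d
    P=np.stack([x,-y,-d,np.ones_like(d)],-1)@T.T
    return P[...,:3]
def shot(name,fn):
    im,d=grab_frame(name); cv2.imwrite("pics/"+fn+".png",im); np.savez("pics/"+fn+".npz",im=im,d=d,W=cloud(name,d)); return im,d
E
python3 - <<'E'
from h import *
s=status.state(); print({k:np.round(v,3) for k,v in s.items()}, {k:getattr(manip,k) for k in dir(manip) if k[0]!='_'})
for c in ("top","side"):
    im,d=shot(c,c+"0")
    print(c,np.round(camera_params(c)["world_from_camera"],3).tolist(), np.round(camera_params(c)["mtx"],1).tolist())
    for n in ("step","board","bowl","press","steamer","plate","tin","jar"):
        print(n,[(np.round(b["box"]).astype(int).tolist(),round(float(b["confidence"]),2)) for b in boxes_of(c,n)])
E
```

```text
{'time': np.float64(0.0), 'joint_pos': array([-1.371,  0.053,  1.614, -0.   ,  1.476, -0.119]), 'joint_vel': array([ 0.001,  0.001,  0.002, -0.002, -0.003, -0.001]), 'joint_efforts': array([ 0.0000e+00, -3.9368e+01, -3.7018e+01, -0.0000e+00,  7.0000e-03,
        0.0000e+00]), 'tool_pos': array([ 0.196, -0.593,  0.209]), 'tool_rot': array([-0.001,  0.987,  0.159, -0.   ]), 'contact_force': array([0.281, 0.121, 0.602]), 'ft_torque': array([-0.02 ,  0.01 , -0.031]), 'gripper_width': np.float64(0.999)} {'IKError': <class 'plant.IKError'>, 'grip_point_offset': 0.0187}
top [[0.002, 0.996, -0.089, 0.33], [-1.0, 0.002, 0.005, 0.015], [0.006, 0.089, 0.996, 1.836], [0.0, 0.0, 0.0, 1.0]] [[495.6, 0.0, 256.0], [0.0, 495.6, 191.1], [0.0, 0.0, 1.0]]
step [([174, 127, 260, 201], 0.6), ([124, 202, 146, 221], 0.47)]
board [([205, 162, 246, 196], 0.79)]
bowl [([279, 215, 299, 236], 0.87), ([232, 222, 255, 245], 0.87), ([309, 240, 331, 267], 0.7), ([305, 187, 328, 212], 0.54)]
press [([198, 117, 216, 159], 0.63)]
steamer [([355, 137, 413, 189], 0.72)]
plate [([101, 135, 158, 187], 0.62)]
tin [([297, 108, 334, 134], 0.77)]
jar [([122, 202, 148, 221], 0.94), ([206, 166, 246, 198], 0.63)]
side [[-0.969, 0.182, -0.168, 0.292], [-0.248, -0.696, 0.674, 0.8], [0.006, 0.695, 0.719, 0.925], [0.0, 0.0, 0.0, 1.0]] [[385.6, 0.0, 258.1], [0.0, 385.6, 193.9], [0.0, 0.0, 1.0]]
step [([148, 187, 265, 287], 0.72)]
board [([210, 205, 256, 244], 0.66)]
bowl [([329, 162, 348, 182], 0.82), ([288, 215, 317, 242], 0.67), ([296, 180, 316, 198], 0.64), ([270, 159, 289, 172], 0.6)]
press [([147, 217, 202, 238], 0.98)]
steamer [([239, 88, 286, 138], 0.77), ([191, 136, 216, 167], 0.72)]
plate [([121, 302, 203, 380], 0.68)]
tin [([194, 138, 215, 165], 0.92)]
jar [([227, 315, 260, 359], 0.93)]
```

```bash
ls pics; cat /dev/null
```

```text
side0.npz
side0.png
top0.npz
top0.png
```

View pics/top0.png

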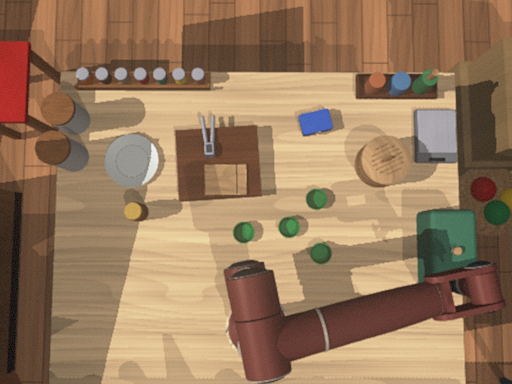

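View pics/side0.png

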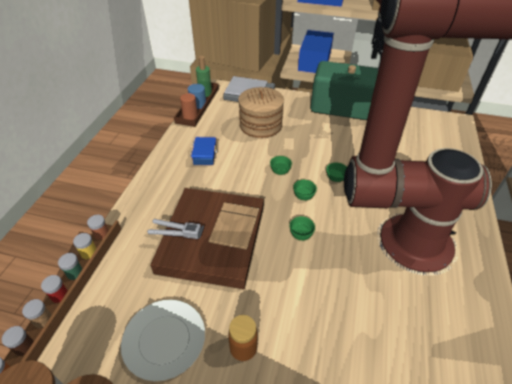

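```bash
python3 - <<'E'
from h import *
for c,roi in (("top",(90,280,160,350)),("side",(130,300,130,360))):
    f=np.load(f"pics/{c}0.npz"); r=roi
    im=cv2.resize(f["im"][r[0]:r[1],r[2]:r[3]],None,fx=3.4,fy=3.4,interpolation=cv2.INTER_CUBIC); cv2.imwrite(f"pics/{c}0z.png",im[:600,:800])
f=np.load("pics/top0.npz"); W=f["W"]; im=f["im"]
# bowls
for b in boxes_of("top","bowl"):
    l,t,r,bt=np.round(b["box"]).astype(int); w=W[t-3:bt+3,l-3:r+3].reshape(-1,3); w=w[(w[:,2]>.02)&(w[:,2]<.04)]
    (cx,cy),rad=cv2.minEnclosingCircle(w[:,:2].astype(np.float32)*1000)
    print("bowl",cx,cy,rad,np.hypot(cx,cy),len(w))
# table plane
z=W[200:330,160:220,2]; print("table z",np.median(z))
# step
sub=W[110:215,165:270]; m=(sub[...,2]>.035)&(sub[...,2]<.1)
n,lab,st,_=cv2.connectedComponentsWithStats(m.astype(np.uint8)); k=1+np.argmax(st[1:,4])
p=sub[lab==k]; print("step z",np.median(p[:,2]))
print(cv2.minAreaRect(p[:,:2].astype(np.float32)*1000))
mm=outline_of("top","board"); 
for o in mm[:2]:
    q=W[o["region"]]; q=q[q[:,2]>.05]; print("board",o["confidence"],cv2.minAreaRect(q[:,:2].astype(np.float32)*1000),np.median(q[:,2]),q[:,2].max())
E
```

```text
bowl 358.9267272949219 -111.72433471679688 39.27471923828125 375.91318483734256 100
bowl 339.3471984863281 53.00160217285156 39.588401794433594 343.46133836781195 98
bowl 264.6605224609375 -227.18896484375 39.91567611694336 348.79796142763087 99
bowl 461.97857666015625 -212.29177856445312 39.29736328125 508.4210897858218 92
table z 0.00017790828449215645
step z 0.051937574442404655
((614.08349609375, 148.35809326171875), (304.2880554199219, 300.69244384765625), 3.978665828704834)
board 0.68 ((455.91094970703125, 107.39051055908203), (270.09326171875, 156.97279357910156), 6.053588390350342) 0.05837298038910843 1.835556949956413
```

View pics/top0z.png

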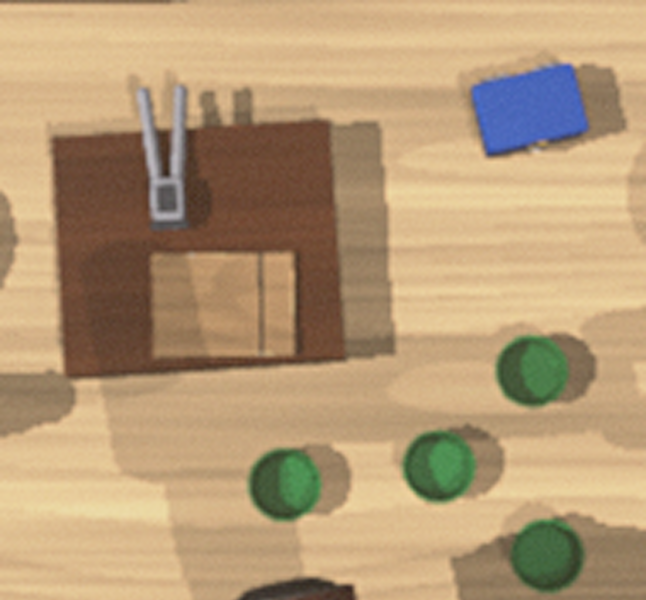

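View pics/side0z.png

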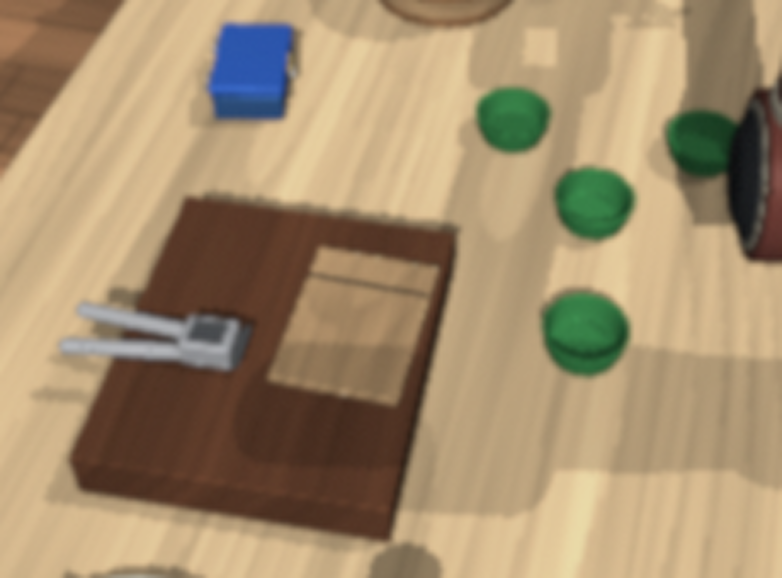

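Request:
play_rows(deltas=[[[0.02, 0.04, 0.03], 0.12], [[0.05, 0.09, 0.06], 0.25], [[0.08, 0.14, 0.09], 0.37], [[0.11, 0.19, 0.11], 0.5], [[0.14, 0.24, 0.13], 0.62]], grip=-1)

```text
time: 1.62
tool_pos: [0.3344, -0.3554, 0.3396]
tool_rot: [0.001, 0.891, 0.454, 0.0]
contact_force: [0.1, -0.4, 0.3]
gripper_width: 0.002
```

Request:
play_rows(deltas=[[[0.03, 0.05, 0.01], 0.12], [[0.06, 0.1, 0.02], 0.25], [[0.09, 0.15, 0.03], 0.37], [[0.12, 0.2, 0.04], 0.5], [[0.14, 0.24, 0.05], 0.63]])

```text
time: 2.25
tool_pos: [0.4745, -0.1149, 0.3889]
tool_rot: [0.0, 0.706, 0.708, 0.0]
contact_force: [0.5, -0.1, 0.9]
gripper_width: -0.002
```

Request:
play_rows(deltas=[[[0, 0, 0], 0], [[0, 0, 0], 0], [[0, 0, 0], 0]])

```text
time: 2.62
tool_pos: [0.4732, -0.1181, 0.388]
tool_rot: [-0.0, 0.709, 0.706, -0.0]
contact_force: [-0.6, -0.6, -0.2]
gripper_width: 0.004
```

```bash
python3 - <<'E'
from h import *
s=status.state(); print({k:np.round(s[k],3).tolist() for k in ("time","joint_pos","tool_pos","tool_rot")})
p=camera_params("wrist"); print(np.round(p["world_from_camera"],3).tolist(),np.round(p["mtx"],1).tolist())
im,d=shot("wrist","w1"); print(np.round(np.array(status.state()["tool_pos"]),4))
E
```

```text
{'time': 2.625, 'joint_pos': [-0.397, -0.318, 1.659, -0.0, 1.802, -0.393], 'tool_pos': [0.473, -0.118, 0.388], 'tool_rot': [-0.0, 0.709, 0.706, -0.0]}
[[1.0, 0.004, 0.002, 0.474], [-0.005, 0.965, 0.262, -0.051], [-0.001, -0.262, 0.965, 0.552], [0.0, 0.0, 0.0, 1.0]] [[302.3, 0.0, 254.6], [0.0, 302.3, 189.7], [0.0, 0.0, 1.0]]
[ 0.4732 -0.1181  0.388 ]
```

View pics/w1.png

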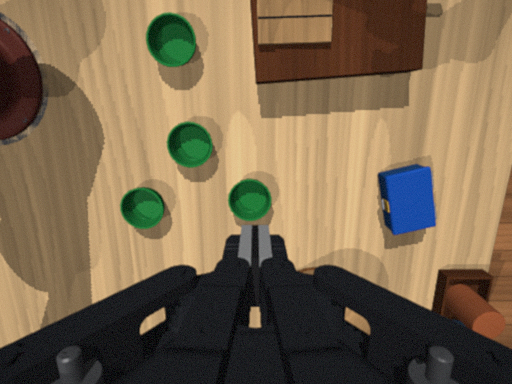

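Request:
play_rows(deltas=[[[0.0, 0.06, 0.0], 0], [[0.0, 0.12, 0.0], 0], [[0.0, 0.16, 0.0], 0], [[0.0, 0.16, 0.0], 0], [[0.0, 0.16, 0.0], 0]])

```text
time: 3.3
tool_pos: [0.4737, 0.042, 0.3883]
tool_rot: [0.0, 0.708, 0.706, -0.0]
contact_force: [0.2, 0.6, -0.5]
gripper_width: 0.001
```

```bash
python3 - <<'E'
from h import *
im,d=shot("wrist","w2"); print(np.round(np.array(status.state()["tool_pos"]),4),status.state()["time"])
E
```

```text
[0.4738 0.0417 0.3883] 3.35
```

View pics/w2.png

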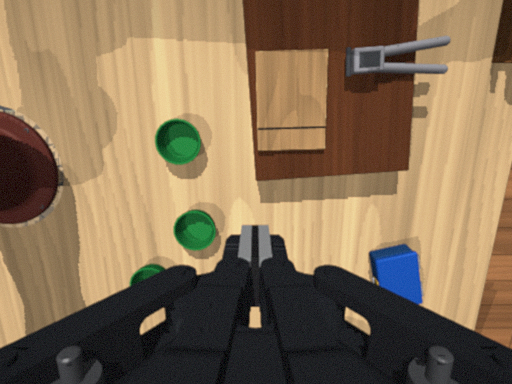

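```bash
cat >> h.py <<'E'
def onplane(name,uv,z,p=None):
    p=p or camera_params(name); K=np.array(p["mtx"]); T=np.array(p["world_from_camera"])
    uv=np.atleast_2d(uv).astype(float)
    r=np.stack([(uv[:,0]-K[0,2])/K[0,0],-(uv[:,1]-K[1,2])/K[1,1],-np.ones(len(uv))],1)@T[:3,:3].T
    return T[:3,3]+r*((z-T[2,3])/r[:,2])[:,None]
def fitline(pts):
    vx,vy,x,y=cv2.fitLine(pts[:,:2].astype(np.float32),cv2.DIST_HUBER,0,1e-4,1e-4).ravel(); return np.array([x,y]),np.array([vx,vy])
def edge(img,us,v0,v1,axis,pos=None):
    # subpixel strongest gradient along columns (axis 0: search rows v0..v1 at column u)
    g=cv2.GaussianBlur(img,(0,0),0.8).astype(float); out=[]
    for u in us:
        pr=g[v0:v1,u] if axis==0 else g[u,v0:v1]
        d=np.gradient(pr); a=np.abs(d) if pos is None else d*pos
        i=int(np.argmax(a[1:-1]))+1
        den=a[i-1]-2*a[i]+a[i+1]; o=0 if den==0 else .5*(a[i-1]-a[i+1])/den
        out.append((u,v0+i+o) if axis==0 else (v0+i+o,u))
    return np.array(out)
E
python3 - <<'E'
from h import *
f=np.load("pics/w2.npz"); im=f["im"]; W=f["W"]; g=cv2.cvtColor(im,cv2.COLOR_BGR2GRAY)
cv2.imwrite("pics/w2z.png",cv2.resize(im[30:190,235:425],None,fx=3.7,fy=3.7,interpolation=cv2.INTER_CUBIC))
def sh(n,e,z):
    q=onplane("wrist",e,z); c,d=fitline(q); d=d*(1 if abs(d[0])>abs(d[1]) and d[0]>0 or abs(d[1])>=abs(d[0]) and d[1]>0 else -1)
    r=(q[:,:2]-c)@np.array([-d[1],d[0]])
    print(n,np.round(c,4),"ang",round(np.degrees(np.arctan2(d[1],d[0])),2),"ends",np.round(q[0,:2],4),np.round(q[-1,:2],4),"rms",np.round(np.median(abs(r))*1000,2)); return c,d
a=im[...,2].astype(np.uint8)
sh("face",edge(a,range(262,403),162,188,0,1),.05)
sh("left",edge(a,range(10,170),238,264,1,-1)[:],.05)
sh("right",edge(a,list(range(10,30))+list(range(90,165)),400,428,1,1),.05)
sh("line",edge(255-a,range(260,323),124,134,0),.058)
l=[]
for u in range(260,323):
    pr=cv2.GaussianBlur(a,(0,0),.6)[123:135,u].astype(float); i=np.argmin(pr[1:-1])+1; dn=pr[i-1]-2*pr[i]+pr[i+1]; l.append((u,123+i+.5*(pr[i-1]-pr[i+1])/dn))
sh("line",np.array(l),.058)
sh("bend",edge(a,range(262,322),144,158,0,-1),.058)
sh("btop",edge(a,range(260,324),42,58,0,1),.058)
sh("bleft",edge(a,list(range(55,122))+list(range(134,146)),248,266,1,1),.058)
sh("bright",edge(a,list(range(55,122))+list(range(134,146)),318,336,1,-1),.058)
print("depth step z",np.median(W[100:170,340:400,2]),"board",np.median(W[60:120,265:315,2]),"tbl",np.median(W[200:230,270:350,2]))
E
```

```text
face [ 0.6051 -0.0036] ang 3.94 ends [ 0.4863 -0.0116] [0.7232 0.0048] rms 0.19
left [0.4652 0.1335] ang 93.98 ends [0.4574 0.2482] [0.474  0.0083] rms 0.14
right [0.7244 0.145 ] ang 93.96 ends [0.7174 0.2471] [0.7327 0.0158] rms 0.22
line [0.5293 0.0768] ang -1.18 ends [0.4827 0.0738] [0.5823 0.0763] rms 1.66
line [0.5201 0.077 ] ang 1.36 ends [0.4827 0.076 ] [0.5821 0.0784] rms 0.04
bend [0.5342 0.0423] ang 1.32 ends [0.486  0.0413] [0.5824 0.0437] rms 0.22
btop [0.53   0.1923] ang 1.34 ends [0.4826 0.1917] [0.5774 0.1938] rms 0.22
bleft [0.4763 0.1242] ang 91.22 ends [0.4751 0.1852] [0.4781 0.0497] rms 0.09
bright [0.5861 0.125 ] ang 91.42 ends [0.5852 0.1848] [0.5882 0.0492] rms 0.19
depth step z 0.05004954535370154 board 0.05809516889913832 tbl -8.017105517993395e-05
```

View pics/w2z.png

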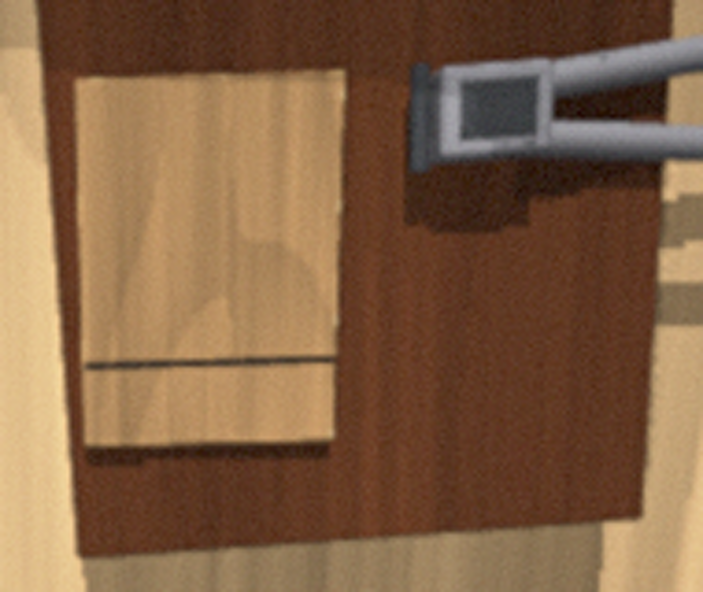

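```bash
cat >> h.py <<'E'
def bowlfit(W,guess,r=.055):
    p=W.reshape(-1,3); p=p[(np.hypot(p[:,0]-guess[0],p[:,1]-guess[1])<r)&(p[:,2]>.026)&(p[:,2]<.034)]
    A=np.c_[2*p[:,:2],np.ones(len(p))]; x=np.linalg.lstsq(A,(p[:,:2]**2).sum(1),rcond=None)[0]
    c,rad=cv2.minEnclosingCircle(p[:,:2].astype(np.float32)*1000)
    return x[:2],np.sqrt(x[2]+x[0]**2+x[1]**2),np.array(c)/1000,rad,len(p)
def step(p):
    e=np.array([.99763,.0688]); q=np.asarray(p)[:2]-np.array([.6051,-.0036]); return q@e+.6034, q@np.array([.0688,-.99763])  # s along edge, d outward from face
E
python3 - <<'E'
from h import *
print(bowlfit(np.load("pics/w1.npz")["W"],(.462,-.212)),bowlfit(np.load("pics/top0.npz")["W"],(.462,-.212)))
E
```

```text
(array([ 0.46289934, -0.21174959]), np.float64(0.037328469140756104), array([ 0.46296567, -0.21202322]), 39.648807525634766, 314) (array([ 0.46160616, -0.21187859]), np.float64(0.03704641152248634), array([ 0.46197858, -0.21229178]), 39.29736328125, 56)
```

Request:
play_rows(deltas=[[[-0.01, -0.06, 0.0], -0.136], [[-0.02, -0.12, 0.0], -0.272], [[-0.035, -0.18, -0.01], -0.408], [[-0.05, -0.24, -0.02], -0.544], [[-0.06, -0.3, -0.03], -0.68]], grip=0)

```text
time: 3.98
tool_pos: [0.412, -0.2603, 0.3584]
tool_rot: [0.0, 0.905, 0.426, 0.0]
contact_force: [1.2, 0.1, 0.0]
gripper_width: 0.496
```

Request:
play_rows(deltas=[[[0.0, -0.012, -0.05], 0], [[0.0, -0.012, -0.11], 0], [[0.0, -0.012, -0.17], 0], [[0.0, -0.012, -0.23], 0], [[0.0, -0.012, -0.25], 0]])

```text
time: 4.6
tool_pos: [0.4102, -0.2682, 0.1032]
tool_rot: [-0.004, 0.903, 0.429, -0.002]
contact_force: [0.1, 0.1, 0.1]
gripper_width: 0.501
```

```bash
python3 - <<'E'
from h import *
s=status.state(); print({k:np.round(s[k],4).tolist() for k in ("time","joint_pos","tool_pos","tool_rot","gripper_width")})
im,d=shot("wrist","w3")
E
```

```text
{'time': 4.6, 'joint_pos': [-0.7309, -0.1791, 2.0173, -0.0002, 1.3117, -0.0458], 'tool_pos': [0.4102, -0.2682, 0.1032], 'tool_rot': [-0.0038, 0.9035, 0.4286, -0.0017], 'gripper_width': 0.5008}
```

View pics/w3.png

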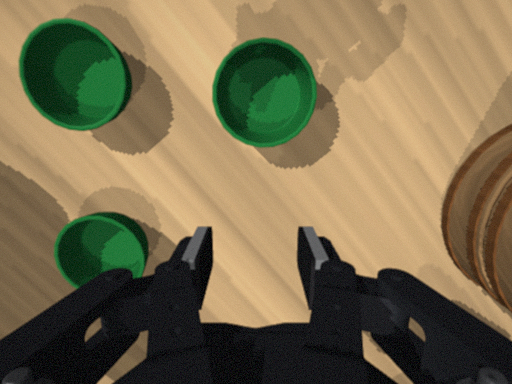

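Request:
play_rows(deltas=[[[0.004, -0.002, -0.05], 0], [[0.004, -0.002, -0.085], 0], [[0.004, -0.002, -0.096], 0], [[0.004, -0.002, -0.096], 0]])

```text
time: 5.15
tool_pos: [0.4176, -0.2718, 0.013]
tool_rot: [0.0, 0.903, 0.429, -0.0]
contact_force: [0.1, -0.2, 0.5]
gripper_width: 0.5
```

Request:
play_rows(deltas=[[[0.013, 0.016, 0], 0], [[0.025, 0.032, 0], 0], [[0.037, 0.048, 0], 0], [[0.049, 0.063, 0], 0], [[0.061, 0.078, 0], 0]])

```text
time: 5.78
tool_pos: [0.4808, -0.1936, 0.015]
tool_rot: [0.002, 0.903, 0.43, 0.001]
contact_force: [0.1, 0.3, -0.5]
gripper_width: 0.502
```

Request:
play_rows(deltas=[[[0.011, 0.014, 0], 0], [[0.021, 0.027, 0], 0], [[0.03, 0.038, 0], 0], [[0.036, 0.046, 0], 0], [[0.04, 0.051, 0], 0]])

```text
time: 6.4
tool_pos: [0.519, -0.1415, 0.0123]
tool_rot: [-0.0, 0.903, 0.43, -0.0]
contact_force: [0.5, -0.2, 0.3]
gripper_width: 0.497
```

```bash
python3 - <<'E'
from h import *
s=status.state(); print({k:np.round(s[k],4).tolist() for k in ("time","tool_pos","tool_rot","gripper_width")})
im,d=shot("wrist","w4"); W=cloud("wrist",d); b=bowlfit(W,(.547,-.108)); print(b,step(b[2]),step(b[0]))
E
```

```text
{'time': 6.4, 'tool_pos': [0.519, -0.1415, 0.0123], 'tool_rot': [-0.0001, 0.9028, 0.4301, -0.0002], 'gripper_width': 0.4972}
(array([0., 0.]), np.float64(0.0), array([0., 0.]), 0.0, 0) (np.float64(-1.8232999999923116e-05), np.float64(-0.045222347999999996)) (np.float64(-1.8232999999923116e-05), np.float64(-0.045222347999999996))
```

View pics/w4.png

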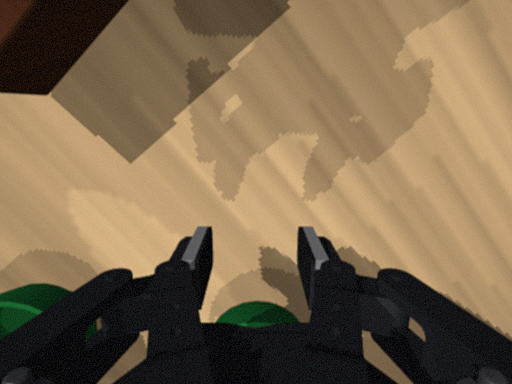

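```bash
python3 - <<'E'
from h import *
for c in ("top","side"):
    im,d=shot(c,c+"5"); print([(np.round(b["box"]).astype(int).tolist(),round(float(b["confidence"]),2)) for b in boxes_of(c,"bowl")])
im=np.load("pics/top5.npz")["im"]; sd=np.load("pics/side5.npz")["im"]
z=lambda a:cv2.resize(a,(400,400),interpolation=cv2.INTER_CUBIC)
cv2.imwrite("pics/c5.png",np.hstack([z(im[110:290,190:370]),z(sd[100:280,200:380])]))
W=np.load("pics/top5.npz")["W"]; print(bowlfit(W,(.463,-.212)))
E
```

```text
[([311, 241, 332, 265], 0.87), ([305, 188, 328, 211], 0.62), ([205, 164, 245, 195], 0.31)]
[([288, 216, 316, 243], 0.96), ([297, 182, 316, 199], 0.7), ([272, 155, 294, 174], 0.69), ([327, 161, 349, 180], 0.68)]
(array([ 0.4615868, -0.2119358]), np.float64(0.03688076951949199), array([ 0.46207626, -0.21232158]), 39.06649398803711, 46)
```

View pics/c5.png

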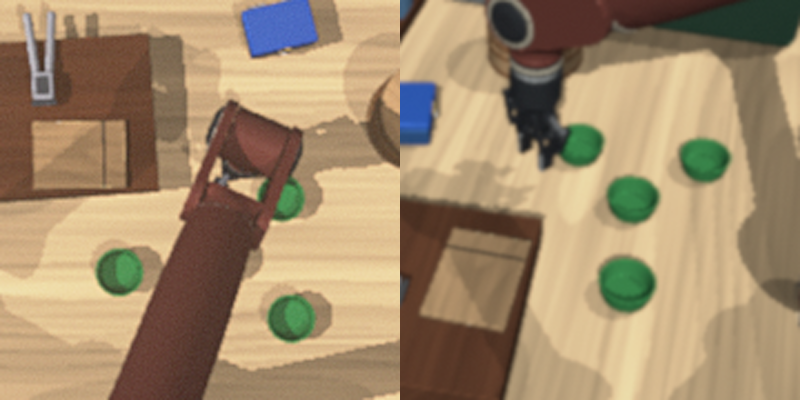

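```bash
python3 - <<'E'
from h import *
for n in("w3","w4"):
    W=np.load(f"pics/{n}.npz")["W"]; d=np.load(f"pics/{n}.npz")["d"]
    for v in (228,232,240,255,265): print(n,v,[np.round(d[v,u],3) for u in range(180,216,4)])
T=camera_params("wrist"); W=np.load("pics/w4.npz")["d"]; W=cloud("wrist",W)
for u,v in ((200,232),(205,232),(195,245),(190,265),(310,232),(318,245)): print(u,v,np.round(W[v,u],3))
S=np.load("pics/side5.npz")["W"]; p=S.reshape(-1,3); m=(np.hypot(p[:,0]-.519,p[:,1]+.1415)<.06)&(p[:,2]>.008)&(p[:,2]<.08)
p=p[m]; print(len(p)); print(np.round(p[np.argsort(p[:,2])][::max(1,len(p)//30)],3))
E
```

```text
w3 228 [np.float32(0.288), np.float32(0.287), np.float32(0.288), np.float32(0.287), np.float32(0.144), np.float32(0.144), np.float32(0.145), np.float32(0.144), np.float32(0.288)]
w3 232 [np.float32(0.288), np.float32(0.289), np.float32(0.289), np.float32(0.288), np.float32(0.138), np.float32(0.138), np.float32(0.14), np.float32(0.14), np.float32(0.29)]
w3 240 [np.float32(0.139), np.float32(0.14), np.float32(0.14), np.float32(0.13), np.float32(0.131), np.float32(0.131), np.float32(0.131), np.float32(0.139), np.float32(0.153)]
w3 255 [np.float32(0.125), np.float32(0.117), np.float32(0.117), np.float32(0.118), np.float32(0.116), np.float32(0.118), np.float32(0.128), np.float32(0.139), np.float32(0.152)]
w3 265 [np.float32(0.108), np.float32(0.107), np.float32(0.108), np.float32(0.114), np.float32(0.114), np.float32(0.119), np.float32(0.129), np.float32(0.139), np.float32(0.152)]
w4 228 [np.float32(0.189), np.float32(0.189), np.float32(0.189), np.float32(0.189), np.float32(0.144), np.float32(0.144), np.float32(0.144), np.float32(0.145), np.float32(0.19)]
w4 232 [np.float32(0.19), np.floa
[... 979 characters left out ...]
3 ]
 [ 0.501 -0.118  0.037]
 [ 0.531 -0.154  0.04 ]
 [ 0.501 -0.118  0.042]
 [ 0.543 -0.146  0.044]
 [ 0.536 -0.147  0.045]
 [ 0.491 -0.122  0.046]
 [ 0.497 -0.114  0.047]
 [ 0.53  -0.166  0.048]
 [ 0.543 -0.146  0.048]
 [ 0.509 -0.122  0.05 ]
 [ 0.496 -0.113  0.052]
 [ 0.548 -0.154  0.054]
 [ 0.497 -0.114  0.056]
 [ 0.501 -0.117  0.057]
 [ 0.537 -0.152  0.058]
 [ 0.504 -0.118  0.06 ]
 [ 0.53  -0.163  0.06 ]
 [ 0.51  -0.124  0.062]
 [ 0.497 -0.116  0.063]
 [ 0.539 -0.144  0.065]
 [ 0.501 -0.117  0.065]
 [ 0.532 -0.158  0.068]
 [ 0.497 -0.114  0.07 ]
 [ 0.543 -0.147  0.071]
 [ 0.537 -0.151  0.073]
 [ 0.503 -0.112  0.074]
 [ 0.504 -0.114  0.076]
 [ 0.542 -0.144  0.078]
 [ 0.504 -0.116  0.079]]
```

```bash
python3 - <<'E'
from h import *
for n in("w2","w3"):
    f=np.load(f"pics/{n}.npz"); W=f["W"];d=f["d"]
    for u in ((246,250,262,266) if n=="w2" else (200,204,208,304,308,312)):
        col=W[200:300,u]; dd=d[200:300,u]; i=np.argmax(np.abs(np.diff(dd))>.03)+1; print(n,u,200+i,np.round(col[i:i+3],3).tolist())
E
```

```text
w2 246 225 [[0.47, 0.053, 0.414], [0.47, 0.053, 0.415], [0.47, 0.054, 0.417]]
w2 250 207 [[0.474, 0.109, 0.552], [0.465, -0.078, -0.001], [0.465, -0.08, 0.0]]
w2 262 225 [[0.478, 0.053, 0.414], [0.478, 0.054, 0.417], [0.478, 0.053, 0.417]]
w2 266 225 [[0.479, 0.054, 0.416], [0.479, 0.054, 0.416], [0.479, 0.054, 0.418]]
w3 200 226 [[0.397, -0.242, 0.13], [0.397, -0.242, 0.132], [0.397, -0.242, 0.133]]
w3 204 226 [[0.398, -0.243, 0.13], [0.398, -0.243, 0.131], [0.398, -0.244, 0.132]]
w3 208 226 [[0.4, -0.244, 0.131], [0.4, -0.245, 0.131], [0.4, -0.245, 0.132]]
w3 304 226 [[0.436, -0.274, 0.13], [0.436, -0.274, 0.131], [0.435, -0.274, 0.132]]
w3 308 226 [[0.437, -0.275, 0.13], [0.437, -0.275, 0.131], [0.437, -0.275, 0.132]]
w3 312 226 [[0.439, -0.276, 0.131], [0.438, -0.276, 0.13], [0.438, -0.276, 0.133]]
```

Request:
play_rows(deltas=[[[0, 0, 0.05], 0], [[-0.03, -0.035, 0.06], 0], [[-0.065, -0.08, 0.06], 0], [[-0.103, -0.129, 0.06], 0], [[-0.103, -0.129, 0.05], 0]])

```text
time: 7.28
tool_pos: [0.4141, -0.2747, 0.0635]
tool_rot: [0.001, 0.904, 0.427, 0.0]
contact_force: [-0.0, 0.2, 0.6]
gripper_width: 0.498
```

Request:
play_rows(deltas=[[[0, 0, -0.04], 0], [[0, 0, -0.06], 0], [[0, 0, -0.065], 0], [[0, 0, -0.068], 0], [[0, 0, -0.068], 0]])

```text
time: 7.9
tool_pos: [0.4165, -0.2713, -0.0047]
tool_rot: [0.001, 0.903, 0.43, 0.0]
contact_force: [0.4, 0.2, 0.2]
gripper_width: 0.505
```

Request:
play_rows(deltas=[[[0, 0, -0.003], 0], [[0, 0, -0.006], 0], [[0, 0, -0.008], 0], [[0, 0, -0.008], 0]])

```text
time: 8.4
tool_pos: [0.4156, -0.2709, -0.0138]
tool_rot: [-0.0, 0.903, 0.43, -0.0]
contact_force: [-0.2, 0.9, -0.2]
gripper_width: 0.504
```

```bash
python3 - <<'E'
from h import *
im,d=shot("side","s6"); S=cloud("side",d); t=status.state()["tool_pos"]; print(np.round(t,4)); p=S.reshape(-1,3); m=(np.hypot(p[:,0]-t[0],p[:,1]-t[1])<.045)&(p[:,2]>.006)&(p[:,2]<.08)
p=p[m]; print(len(p)); print(np.round(p[np.argsort(p[:,2])][:10],3))
im,d=shot("wrist","w6"); W=cloud("wrist",d)
for u in (200,204,208,304,308,312):
    i=np.argmax(np.abs(np.diff(d[200:300,u]))>.02)+1; print(u,200+i,np.round(W[200+i:203+i,u],3).tolist())
cv2.imwrite("pics/s6z.png",cv2.resize(np.load("pics/s6.npz")["im"][90:240,230:400],None,fx=4,fy=4,interpolation=cv2.INTER_CUBIC))
E
```

```text
[ 0.4157 -0.271  -0.0136]
210
[[ 0.45  -0.245  0.009]
 [ 0.437 -0.236  0.009]
 [ 0.44  -0.235  0.009]
 [ 0.399 -0.245  0.011]
 [ 0.403 -0.249  0.011]
 [ 0.442 -0.278  0.011]
 [ 0.426 -0.293  0.012]
 [ 0.432 -0.284  0.013]
 [ 0.434 -0.278  0.013]
 [ 0.428 -0.285  0.013]]
200 201 [[0.406, -0.237, 0.001], [0.406, -0.238, 0.0], [0.405, -0.238, 0.0]]
204 297 [[0.37, -0.281, 0.001], [0.369, -0.282, 0.001], [0.369, -0.282, 0.001]]
208 282 [[0.377, -0.276, -0.001], [0.377, -0.276, 0.0], [0.377, -0.277, -0.0]]
304 294 [[0.415, -0.316, 0.001], [0.415, -0.317, 0.0], [0.414, -0.317, 0.0]]
308 270 [[0.458, -0.219, 0.151], [0.435, -0.281, 0.043], [0.434, -0.281, 0.043]]
312 201 [[0.451, -0.274, 0.0], [0.451, -0.275, -0.0], [0.451, -0.275, 0.0]]
```

View pics/s6z.png

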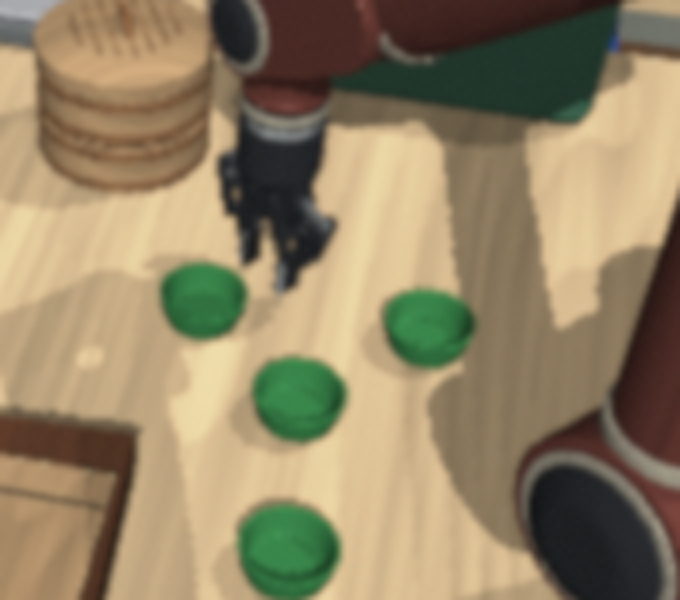

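View pics/w6.png

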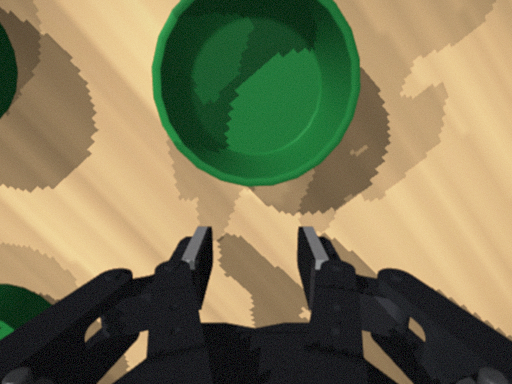

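Request:
play_rows(deltas=[[[0.01, 0.012, 0], 0], [[0.018, 0.022, 0], 0], [[0.026, 0.032, 0], 0], [[0.036, 0.044, 0], 0], [[0.047, 0.058, 0], 0]])

```text
time: 9.12
tool_pos: [0.4635, -0.2121, -0.0135]
tool_rot: [0.0, 0.903, 0.43, 0.0]
contact_force: [-0.3, -0.3, -0.2]
gripper_width: 0.499
```

```bash
python3 - <<'E'
from h import *
im,d=shot("wrist","w7"); print(status.state()["tool_pos"]); b=bowlfit(cloud("wrist",d),(.485,-.18),.07); print(b)
E
```

```text
[ 0.46445728 -0.21075683 -0.01344199]
(array([ 0.49093503, -0.17730138]), np.float64(0.03784215176443513), array([ 0.48539276, -0.18374261]), 49.59661865234375, 8057)
```

View pics/w7.png

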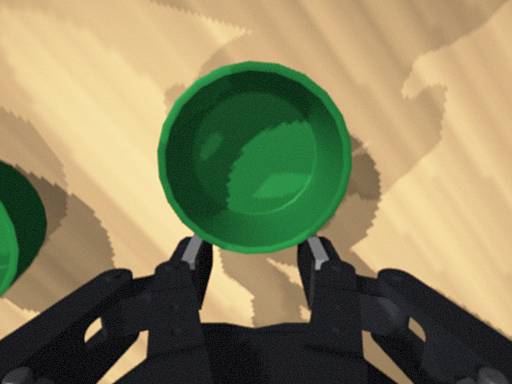

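Request:
play_rows(deltas=[[[0.012, 0.015, 0], 0], [[0.025, 0.031, 0], 0], [[0.038, 0.047, 0], 0], [[0.048, 0.059, 0], 0], [[0.055, 0.068, 0], 0]])

```text
time: 9.8
tool_pos: [0.5182, -0.1443, -0.0136]
tool_rot: [-0.0, 0.903, 0.43, -0.0]
contact_force: [-1.1, 0.3, 0.5]
gripper_width: 0.501
```

Request:
play_rows(deltas=[[[-0.01, -0.012, 0], 0], [[-0.025, -0.03, 0], 0]])

```text
time: 10.05
tool_pos: [0.4921, -0.1756, -0.0136]
tool_rot: [0.0, 0.903, 0.43, -0.0]
contact_force: [-1.0, -0.6, 0.2]
gripper_width: 0.499
```

```bash
python3 - <<'E'
from h import *
im,d=shot("wrist","w8"); t=np.array(status.state()["tool_pos"]);print(t, status.state()["time"])
W=cloud("wrist",d); p=W.copy(); g=im.astype(int); green=(g[...,1]>g[...,2]+25)&(g[...,1]>g[...,0]+15)
W[~green]=9; b=bowlfit(W,(.547,-.108),.08); print(b, step(b[2]))
E
```

```text
[ 0.49031942 -0.17741409 -0.01387738] 10.1
(array([ 0.54478174, -0.1106151 ]), np.float64(0.03679506650513874), array([ 0.54450494, -0.11112301]), 39.611175537109375, 5227) (np.float64(0.5355509711302491), np.float64(0.10309923933406066))
```

View pics/w8.png

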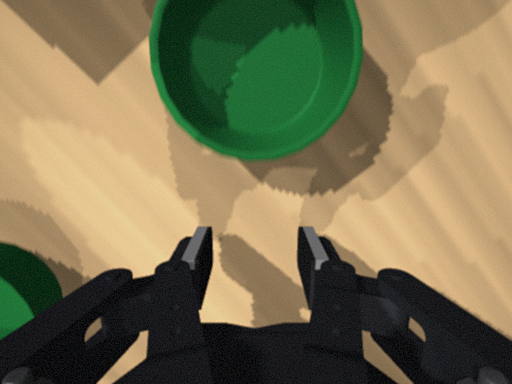

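Request:
play_rows(deltas=[[[0.005, -0.02, 0], 0.144], [[0.02, -0.03, 0], 0.288], [[0.035, -0.03, 0], 0.432], [[0.05, -0.02, 0], 0.576], [[0.057, -0.009, 0], 0.717]])

```text
time: 10.72
tool_pos: [0.5498, -0.1849, -0.0135]
tool_rot: [0.0, 0.693, 0.72, -0.0]
contact_force: [-0.1, 0.1, -0.2]
gripper_width: 0.496
```

Request:
play_rows(deltas=[[[0, 0, 0], 0], [[0, 0, 0], 0]])

```text
time: 10.98
tool_pos: [0.5491, -0.1846, -0.0137]
tool_rot: [-0.0, 0.696, 0.718, -0.0]
contact_force: [-0.6, 0.1, -0.0]
gripper_width: 0.503
```

```bash
cat >> h.py <<'E'
def bowlnow(fn,guess,cam="wrist"):
    im,d=shot(cam,fn); W=cloud(cam,d); g=im.astype(int); green=(g[...,1]>g[...,2]+25)&(g[...,1]>g[...,0]+15)
    W[~green]=9; s=status.state(); t=np.array(s["tool_pos"]); b=bowlfit(W,guess,.08)
    q=s["tool_rot"]; print("t",round(s["time"],2),"tcp",np.round(t,4),"yaw",round(2*np.degrees(np.arctan2(q[2],q[1])),2),"bowl",np.round(b[0],4),np.round(b[2],4),round(b[3],1),"s,d",np.round(step(b[0]),4),np.round(step(b[2]),4))
E
python3 - <<'E'
from h import *
bowlnow("w9",(.545,-.111))
E
```

```text
t 11.03 tcp [ 0.5492 -0.1846 -0.0136] yaw 91.87 bowl [ 0.5467 -0.1086] [ 0.5467 -0.1086] 39.6 s,d [0.5379 0.1008] [0.5379 0.1007]
```

View pics/w9.png

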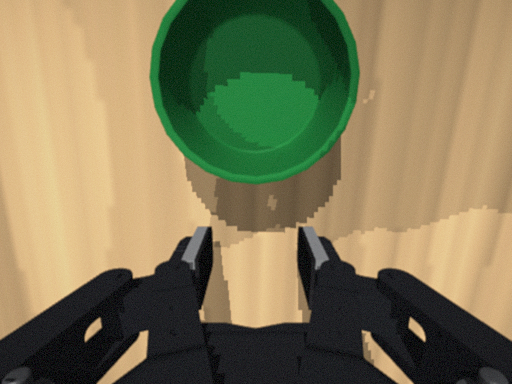

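Request:
play_rows(deltas=[[[0.0027, 0.0, 0], 0.036], [[0.002, 0.012, 0], 0.036], [[0.001, 0.024, 0], 0.036], [[0.0, 0.035, 0], 0.036], [[-0.001, 0.047, 0], 0.036]])

```text
time: 11.65
tool_pos: [0.5486, -0.136, -0.0136]
tool_rot: [-0.0, 0.681, 0.732, -0.0]
contact_force: [-0.1, 0.1, -1.1]
gripper_width: 0.505
```

Request:
play_rows(deltas=[[[-0.001, 0.013, 0], 0], [[-0.002, 0.026, 0], 0], [[-0.0028, 0.038, 0], 0], [[-0.0031, 0.043, 0], 0], [[-0.0031, 0.043, 0], 0]])

```text
time: 12.28
tool_pos: [0.5457, -0.0938, -0.0135]
tool_rot: [0.0, 0.681, 0.732, -0.0]
contact_force: [-0.3, -0.3, 0.0]
gripper_width: 0.501
```

```bash
python3 - <<'E'
from h import *
bowlnow("w10",(.543,-.05))
E
```

```text
t 12.32 tcp [ 0.5457 -0.094  -0.0135] yaw 94.07 bowl [ 0.5427 -0.0483] [ 0.5428 -0.0491] 40.2 s,d [0.5381 0.0403] [0.5381 0.0411]
```

View pics/w10.png

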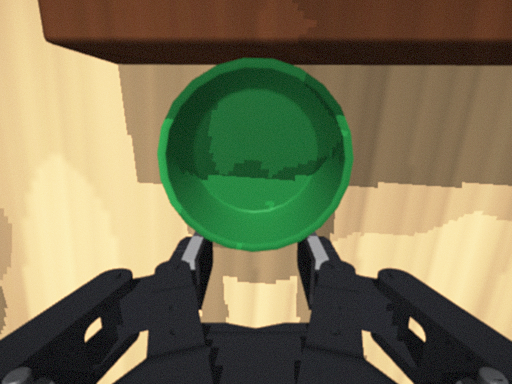

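Request:
play_rows(deltas=[[[0, 0.001, 0], 0], [[-0.0001, 0.002, 0], 0], [[-0.0001, 0.002, 0], 0]])

```text
time: 12.7
tool_pos: [0.5456, -0.0928, -0.0134]
tool_rot: [0.0, 0.682, 0.732, -0.0]
contact_force: [-0.6, -3.7, 0.3]
gripper_width: 0.5
```

```bash
python3 - <<'E'
from h import *
bowlnow("w11",(.543,-.05)); print(status.state()["contact_force"])
E
```

```text
t 12.75 tcp [ 0.5456 -0.0928 -0.0134] yaw 94.07 bowl [ 0.5425 -0.0477] [ 0.543  -0.0482] 40.2 s,d [0.5379 0.0396] [0.5383 0.0402]
[-0.89260311 -3.50105586 -0.61740842]
```

Request:
play_rows(deltas=[[[0.0006, -0.008, 0], 0], [[0.0017, -0.025, 0], 0], [[0.003, -0.045, 0.0], 0], [[0.003, -0.045, 0.06], 0], [[0.003, -0.045, 0.12], 0]])

```text
time: 13.38
tool_pos: [0.5478, -0.1383, 0.1069]
tool_rot: [-0.001, 0.682, 0.731, -0.0]
contact_force: [0.3, 0.4, 0.6]
gripper_width: 0.503
```

Request:
play_rows(deltas=[[[0.0, 0.03, 0.05], 0], [[-0.005, 0.09, 0.06], 0], [[-0.009, 0.15, 0.06], 0], [[-0.013, 0.21, 0.06], 0], [[-0.017, 0.27, 0.06], 0]], grip=0.3)

```text
time: 14.0
tool_pos: [0.5319, 0.1338, 0.1669]
tool_rot: [0.0, 0.682, 0.731, 0.0]
contact_force: [1.3, 0.2, -0.0]
gripper_width: 0.65
```

Request:
play_rows(deltas=[[[-0.004, 0.06, 0], 0], [[-0.006, 0.085, 0], 0], [[-0.006, 0.09, 0], 0], [[-0.006, 0.09, 0], 0]])

```text
time: 14.5
tool_pos: [0.526, 0.2219, 0.1664]
tool_rot: [0.0, 0.682, 0.732, -0.0]
contact_force: [-0.2, -0.9, -0.6]
gripper_width: 0.65
```

```bash
python3 - <<'E'
from h import *
im,d=shot("wrist","w12"); s=status.state(); print(s["time"],s["tool_pos"],s["gripper_width"],step(s["tool_pos"]))
im,d=shot("top","t12"); W=cloud("top",d); b=bowlfit(W,(.5425,-.048)); print(b,step(b[2]))
E
```

```text
14.55 [0.52602211 0.22161336 0.16640621] 0.6518853884377785 (np.float64(0.5400042054339776), np.float64(-0.23012016116519254))
(array([ 0.54031534, -0.04738568]), np.float64(0.037424498981038966), array([ 0.54100452, -0.04768442]), 39.50318908691406, 48) (np.float64(0.5364234149577637), np.float64(0.03957016839678955))
```

View pics/w12.png

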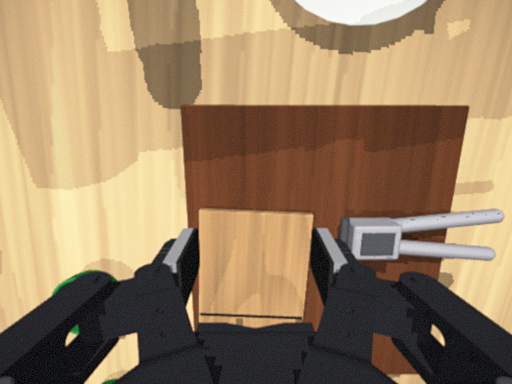

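Request:
play_rows(deltas=[[[-0.0015, 0.002, -0.06], 0], [[-0.0015, 0.002, -0.11], 0], [[-0.0015, 0.002, -0.127], 0], [[-0.0015, 0.002, -0.132], 0], [[-0.0015, 0.002, -0.132], 0]])

```text
time: 15.22
tool_pos: [0.5257, 0.2251, 0.0364]
tool_rot: [0.001, 0.682, 0.732, 0.001]
contact_force: [-0.7, -0.1, 0.2]
gripper_width: 0.652
```

Request:
play_rows(deltas=[[[0, 0, -0.002], 0], [[0, 0, -0.004], 0], [[0, 0, -0.004], 0]])

```text
time: 15.6
tool_pos: [0.5242, 0.2251, 0.0308]
tool_rot: [0.0, 0.682, 0.732, 0.0]
contact_force: [0.1, 0.2, -0.8]
gripper_width: 0.65
```

Request:
play_rows(deltas=[[[0, 0, -0.001], 0], [[0, 0, -0.002], 0], [[0, 0, -0.002], 0]])

```text
time: 15.98
tool_pos: [0.5239, 0.2249, 0.0283]
tool_rot: [-0.0, 0.682, 0.732, -0.0]
contact_force: [1.0, 0.2, 0.4]
gripper_width: 0.649
```

Request:
play_rows(deltas=[[[0, 0, -0.001], 0], [[0, 0, -0.002], 0], [[0, 0, -0.002], 0]])

```text
time: 16.35
tool_pos: [0.524, 0.2249, 0.0263]
tool_rot: [-0.0, 0.682, 0.732, -0.0]
contact_force: [0.3, 0.7, -0.2]
gripper_width: 0.648
```

```bash
python3 - <<'E'
from h import *
im,d=shot("wrist","w13"); s=status.state(); print(s["time"],s["tool_pos"],s["contact_force"],step(s["tool_pos"]))
S,ds=shot("side","s13"); P=cloud("side",ds).reshape(-1,3); t=s["tool_pos"]
m=(np.hypot(P[:,0]-t[0],P[:,1]-t[1])<.05)&(P[:,2]>.0)&(P[:,2]<.1)&(P[:,1]>.205); q=P[m]; q=q[np.argsort(q[:,2])]
print(len(q),np.round(q[q[:,2]>.0525][:12],3))
cv2.imwrite("pics/s13z.png",cv2.resize(S[170:290,140:300],None,fx=4.5,fy=4.5,interpolation=cv2.INTER_CUBIC))
E
```

```text
16.4 [0.52401442 0.22494662 0.02641461] [ 0.3505133  -0.57534013 -1.35008045] (np.float64(0.5382306030054627), np.float64(-0.23358364909048437))
694 [[0.509 0.228 0.053]
 [0.502 0.25  0.053]
 [0.517 0.247 0.053]
 [0.53  0.223 0.053]
 [0.498 0.255 0.053]
 [0.564 0.252 0.053]
 [0.529 0.22  0.053]
 [0.561 0.242 0.053]
 [0.479 0.234 0.053]
 [0.565 0.239 0.053]
 [0.543 0.21  0.053]
 [0.511 0.239 0.053]]
```

View pics/s13z.png

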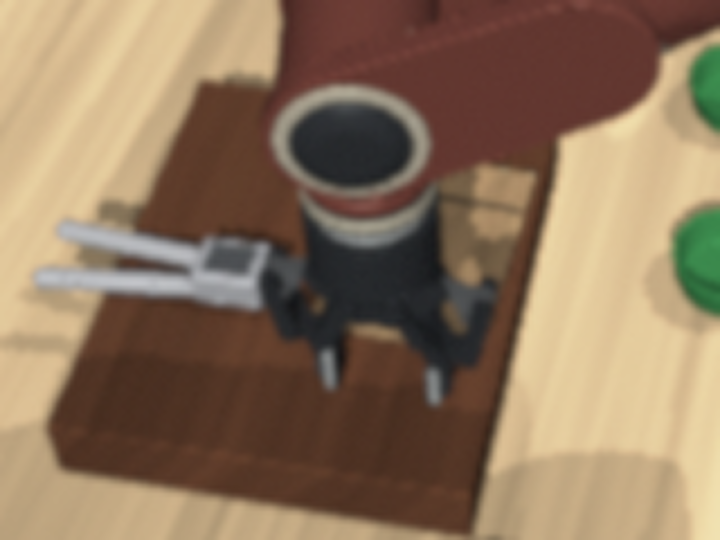

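View pics/w13.png

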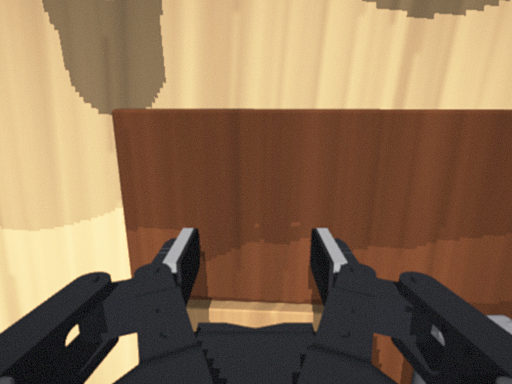

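```bash
python3 - <<'E'
from h import *
f=np.load("pics/w13.npz"); W=f["W"];d=f["d"]
S=np.load("pics/s13.npz")["W"]
for nm,C in(("w",W),("s",S)):
    p=C.reshape(-1,3); s=(p[:,:2]-[.6051,-.0036])@np.array([.99763,.0688])+.6034
    for a in np.arange(.57,.63,.01):
        m=(s>a)&(s<a+.01)&(p[:,2]>.056)&(p[:,2]<.2)&(p[:,1]>.185)&(p[:,1]<.27); print(nm,round(a,2),m.sum(),p[m][:,2].min() if m.any() else None)
f=np.load("pics/w2.npz")["W"].reshape(-1,3); m=(f[:,2]>.062)&(f[:,2]<.09)&(f[:,0]>.55)&(f[:,1]>.1); q=f[m]; print("press",q.min(0),q.max(0)); 
for v in (228,234,240,250): print([np.round(W[v,u],3).tolist() for u in (184,190,320,330)])
E
```

```text
w 0.57 1572 0.056165808114272964
w 0.58 4571 0.09277018879031898
w 0.59 5712 0.0970521506573105
w 0.6 188 0.11092487483462928
w 0.61 0 None
w 0.62 112 0.06334555058991442
w 0.63 10 0.06416355825335907
s 0.57 62 0.057329795160177666
s 0.58 68 0.09611618748024453
s 0.59 88 0.057673654773104155
s 0.6 26 0.11992758203748788
s 0.61 0 None
s 0.62 2 0.0671243872144135
s 0.63 24 0.06040982012029883
press [0.60953925 0.15518216 0.06200303] [0.76407154 0.20925184 0.08064662]
[[0.49, 0.234, 0.057], [0.493, 0.235, 0.057], [0.554, 0.239, 0.057], [0.561, 0.237, 0.05]]
[[0.491, 0.234, 0.063], [0.494, 0.235, 0.064], [0.553, 0.239, 0.064], [0.557, 0.239, 0.064]]
[[0.493, 0.234, 0.07], [0.495, 0.234, 0.069], [0.552, 0.239, 0.07], [0.556, 0.239, 0.071]]
[[0.495, 0.235, 0.08], [0.496, 0.23, 0.071], [0.551, 0.236, 0.074], [0.554, 0.238, 0.079]]
```

Request:
play_rows(deltas=[[[0, 0, -0.001], 0], [[0, 0, -0.001], 0]])

```text
time: 16.7
tool_pos: [0.524, 0.2249, 0.0254]
tool_rot: [-0.0, 0.682, 0.732, -0.0]
contact_force: [-0.3, 0.6, -0.7]
gripper_width: 0.649
```

Request:
play_rows(deltas=[[[0, 0, -0.001], 0], [[0, 0, -0.001], 0]])

```text
time: 16.95
tool_pos: [0.5242, 0.225, 0.0246]
tool_rot: [0.0, 0.682, 0.732, 0.0]
contact_force: [0.4, 0.2, 0.1]
gripper_width: 0.648
```

Request:
play_rows(deltas=[[[0.0008, -0.012, 0], 0], [[0.0016, -0.024, 0], 0], [[0.0025, -0.036, 0], 0], [[0.0033, -0.048, 0], 0], [[0.0041, -0.06, 0], 0]])

```text
time: 17.58
tool_pos: [0.5283, 0.164, 0.0245]
tool_rot: [-0.0, 0.682, 0.732, 0.0]
contact_force: [0.7, 1.6, 0.6]
gripper_width: 0.647
```

Request:
play_rows(deltas=[[[0, 0, 0], 0], [[0, 0, 0], 0]])

```text
time: 17.82
tool_pos: [0.5283, 0.1646, 0.0246]
tool_rot: [0.0, 0.682, 0.732, -0.0]
contact_force: [0.0, -0.9, 1.0]
gripper_width: 0.651
```

```bash
python3 - <<'E'
from h import *
im,d=shot("wrist","w14"); s=status.state(); print(s["time"],s["tool_pos"],s["contact_force"],step(s["tool_pos"]))
im,d=shot("top","t14"); sd,_=shot("side","s14")
z=lambda a:cv2.resize(a,(400,400),interpolation=cv2.INTER_CUBIC)
cv2.imwrite("pics/c14.png",np.hstack([z(im[110:230,160:280]),z(sd[150:290,140:280])]))
E
```

```text
17.875 [0.5282797  0.16480499 0.02455693] [ 0.02243079 -0.59885796  1.14884925] (np.float64(0.5383480271992994), np.float64(-0.1732911073344779))
```

View pics/c14.png

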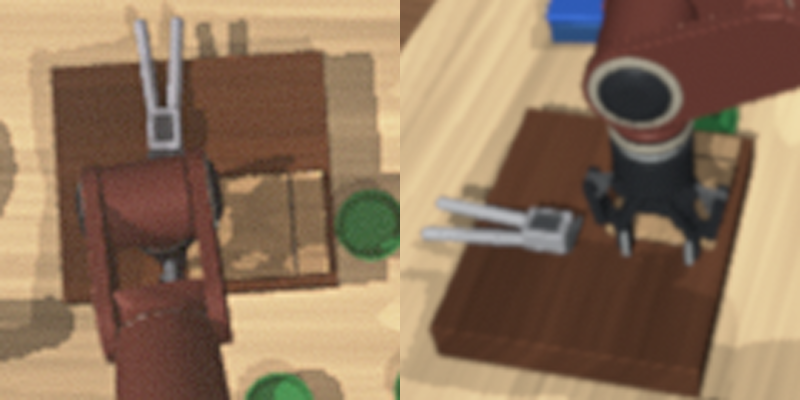

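View pics/w14.png

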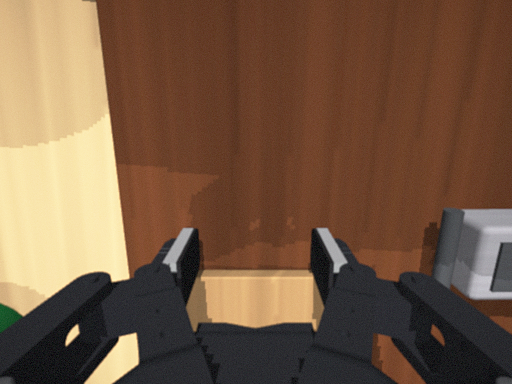

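```bash
cat >> h.py <<'E'
def backedge(fn,z=.058,u0=206,u1=308,v0=240,v1=318):
    im=np.load(f"pics/{fn}.npz")["im"]; a=im[...,2]
    e=edge(a,range(u0,u1),v0,v1,0,1); q=onplane("wrist",e,z); c,dr=fitline(q); dr=dr*np.sign(dr[0])
    print("back edge c",np.round(c,4),"s,d",np.round(step(c),4),"ang",round(np.degrees(np.arctan2(dr[1],dr[0])),2),"step 3.95")
E
python3 -c "
from h import *
backedge('w14')"
```

```text
back edge c [0.5302 0.1566] s,d [ 0.5397 -0.165 ] ang 4.0 step 3.95
```

Request:
play_rows(deltas=[[[0.0008, -0.011, 0], 0], [[0.0016, -0.023, 0], 0], [[0.0023, -0.034, 0], 0], [[0.0029, -0.042, 0], 0], [[0.0031, -0.046, 0], 0]])

```text
time: 18.6
tool_pos: [0.5314, 0.1184, 0.0246]
tool_rot: [-0.0, 0.682, 0.732, 0.0]
contact_force: [0.1, 1.8, 2.0]
gripper_width: 0.647
```

Request:
play_rows(deltas=[[[0, 0, 0], 0], [[0, 0, 0], 0]])

```text
time: 18.85
tool_pos: [0.5314, 0.1185, 0.0246]
tool_rot: [0.0, 0.681, 0.732, -0.0]
contact_force: [-0.5, -2.4, 1.8]
gripper_width: 0.646
```

```bash
python3 - <<'E'
from h import *
im,d=shot("wrist","w15"); s=status.state(); print(s["time"],s["tool_pos"],s["contact_force"],step(s["tool_pos"])); backedge("w15")
E
```

```text
18.9 [0.53137212 0.11863163 0.02454839] [ 0.88481187 -1.64242     1.99044383] (np.float64(0.5382563960966901), np.float64(-0.1270144219176179))
back edge c [0.5323 0.1117] s,d [ 0.5387 -0.1201] ang 4.04 step 3.95
```

View pics/w15.png

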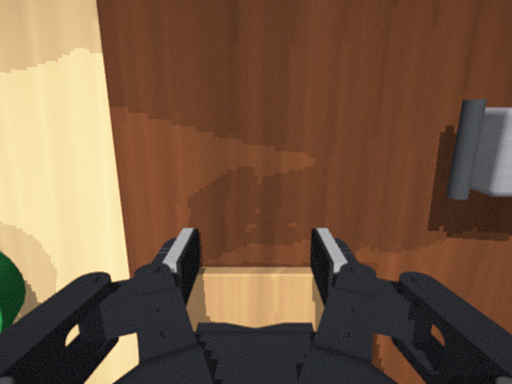

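Request:
play_rows(deltas=[[[-0.0004, 0.006, 0], 0], [[-0.001, 0.018, 0], 0], [[-0.001, 0.02, 0.04], 0], [[-0.001, 0.02, 0.1], 0], [[-0.01, 0.0, 0.155], 0]])

```text
time: 19.52
tool_pos: [0.5207, 0.1208, 0.1807]
tool_rot: [-0.001, 0.681, 0.733, 0.0]
contact_force: [2.4, -0.1, -0.0]
gripper_width: 0.65
```

Request:
play_rows(deltas=[[[-0.01, -0.04, 0.04], 0], [[-0.02, -0.08, 0.07], 0], [[-0.03, -0.115, 0.07], 0], [[-0.03, -0.118, 0.07], 0], [[-0.03, -0.118, 0.07], 0]], grip=-1)

```text
time: 20.15
tool_pos: [0.491, 0.002, 0.2486]
tool_rot: [-0.001, 0.681, 0.732, -0.0]
contact_force: [0.2, 0.2, 0.8]
gripper_width: -0.001
```

```bash
python3 - <<'E'
from h import *
bowlnow("w16",(.543,-.05))
E
```

```text
t 20.2 tcp [0.4911 0.0021 0.2486] yaw 94.13 bowl [ 0.5425 -0.048 ] [ 0.5431 -0.0537] 38.1 s,d [0.5379 0.04  ] [0.5381 0.0457]
```

View pics/w16.png

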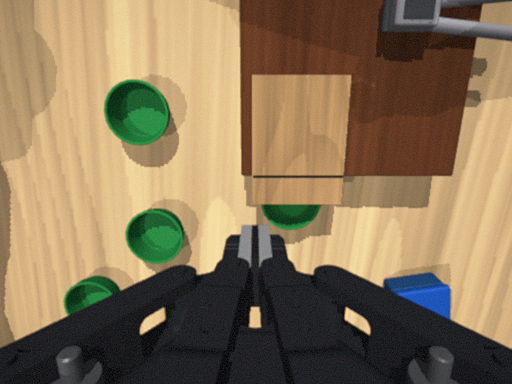

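```bash
cat > m.py <<'E'
from h import *
import sys
def measure(fn,face_u,face_v,line_u,line_v,end_v,top_v,left,right,bl_v):
    im=np.load(f"pics/{fn}.npz")["im"]; a=im[...,2]
    def L(n,e,z):
        q=onplane("wrist",e,z); c,dr=fitline(q); dr=dr*np.sign(dr[0] if abs(dr[0])>abs(dr[1]) else dr[1])
        print(n,np.round(c,4),"ang",round(np.degrees(np.arctan2(dr[1],dr[0])),2),"s,d mm",np.round(np.array(step(c))*1000,1)); return c,dr
    fc,fd=L("face",edge(a,face_u,*face_v,0,1),.05)
    l=[];b=cv2.GaussianBlur(a,(0,0),.6).astype(float)
    for u in line_u:
        pr=b[line_v[0]:line_v[1],u]; i=np.argmin(pr[1:-1])+1; dn=pr[i-1]-2*pr[i]+pr[i+1]; l.append((u,line_v[0]+i+.5*(pr[i-1]-pr[i+1])/dn))
    lc,ld=L("line",np.array(l),.058)
    ec,ed=L("end",edge(a,line_u,*end_v,0,-1 if end_v[0]>line_v[0] else 1),.058)
    tc,td=L("back",edge(a,line_u,*top_v,0,1 if end_v[0]>line_v[0] else -1),.058)
    blc,_=L("left",edge(a,bl_v,*left,1,1),.058); brc,_=L("right",edge(a,bl_v,*right,1,-1),.058)
    n=np.array([fd[1],-fd[0]])
    for nm,c in (("line",lc),("end",ec),("back",tc)): print(nm,"outward of measured face mm",round(((c-fc)@n)*1000,2))
    print("board s",(step(blc)[0]+step(brc)[0])*500)
E
python3 - <<'E'
from m import *
im=np.load("pics/w16.npz")["im"]
cv2.imwrite("pics/w16z.png",cv2.resize(im[60:240,230:370],None,fx=3.3,fy=3.3,interpolation=cv2.INTER_CUBIC))
measure("w16",range(365,445),(165,185),range(258,336),(171,183),(196,212),(66,82),(244,260),(340,356),range(85,165))
E
```

```text
face [0.6676 0.0013] ang 4.15 s,d mm [ 6.66e+02 -5.00e-01]
line [ 0.5421 -0.0065] ang 4.15 s,d mm [540.4  -1.4]
end [ 0.5379 -0.0422] ang 4.25 s,d mm [533.7  33.9]
back [0.5272 0.1076] ang 4.13 s,d mm [ 533.3 -116.3]
left [0.484  0.0497] ang 94.03 s,d mm [486.3 -61.5]
right [0.5934 0.0602] ang 94.09 s,d mm [596.1 -64.5]
line outward of measured face mm -1.3
end outward of measured face mm 33.95
back outward of measured face mm -116.21
board s 541.1888192019268
```

View pics/w16z.png

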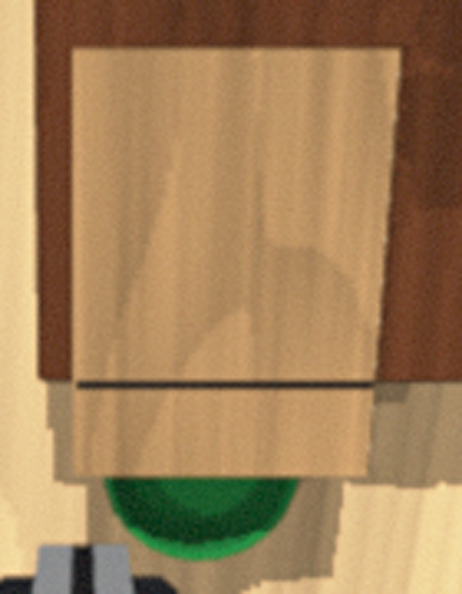

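Request:
play_rows(deltas=[[[0.05, 0.015, 0.0], 0], [[0.1, 0.03, -0.02], 0], [[0.134, 0.037, -0.06], 0], [[0.134, 0.037, -0.12], 0], [[0.134, 0.037, -0.17], 0]])

```text
time: 20.82
tool_pos: [0.6246, 0.04, 0.0759]
tool_rot: [-0.001, 0.681, 0.733, -0.001]
contact_force: [-0.2, -1.1, 0.1]
gripper_width: -0.003
```

Request:
play_rows(deltas=[[[0, 0, -0.03], 0], [[0, 0, -0.045], 0], [[0, 0, -0.05], 0], [[0, 0, -0.05], 0]])

```text
time: 21.32
tool_pos: [0.6263, 0.0383, 0.0307]
tool_rot: [0.001, 0.681, 0.732, 0.001]
contact_force: [0.1, -0.8, 1.0]
gripper_width: -0.002
```

```bash
python3 - <<'E'
from h import *
im,d=shot("wrist","w17"); s=status.state(); print(s["time"],s["tool_pos"],s["contact_force"],step(s["tool_pos"]))
E
```

```text
21.375 [0.62660778 0.03811342 0.0311906 ] [0.46040865 0.44217319 1.20757088] (np.float64(0.6277266855960815), np.float64(-0.04013482748036397))
```

View pics/w17.png

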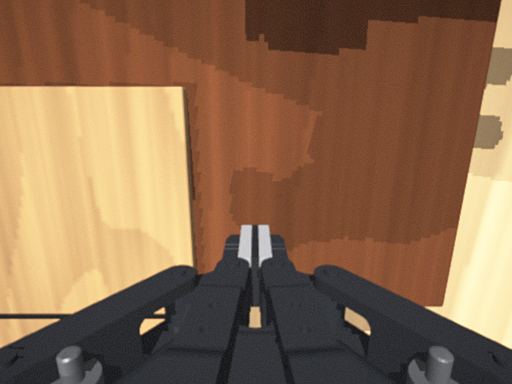

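Request:
play_rows(deltas=[[[0, 0, -0.003], 0], [[0, 0, -0.003], 0]])

```text
time: 21.62
tool_pos: [0.6269, 0.0379, 0.0287]
tool_rot: [0.001, 0.682, 0.732, 0.001]
contact_force: [-1.0, -0.2, 6.3]
gripper_width: -0.004
```

Request:
play_rows(deltas=[[[0, 0, -0.002], 0], [[0, 0, -0.002], 0]])

```text
time: 21.88
tool_pos: [0.6269, 0.0379, 0.0286]
tool_rot: [0.001, 0.682, 0.732, 0.001]
contact_force: [-5.6, 1.0, 15.4]
gripper_width: 0.003
```

```bash
python3 - <<'E'
from h import *
im,d=shot("wrist","w18"); s=status.state(); print(s["time"],s["tool_pos"],s["contact_force"],step(s["tool_pos"]))
a=im[...,2]; e=edge(a,range(95,225),170,215,1,-1); q=onplane("wrist",e,.058); c,dr=fitline(q); print(step(c),np.degrees(np.arctan2(dr[1],dr[0])))
W=cloud("wrist",d)
for v in (226,230,236,242,250): print([np.round(W[v,u],3).tolist() for u in (226,232,240,248,264,275,283)])
E
```

```text
21.925 [0.62691631 0.03789242 0.02861436] [-5.21472858  0.85412849 15.127143  ] (np.float64(0.6280192863934575), np.float64(-0.03989312546694843))
(np.float64(0.5962905690318747), np.float64(-0.08017728175770748)) -85.99584
[[0.612, 0.046, 0.05], [0.615, 0.046, 0.049], [0.619, 0.047, 0.051], [0.623, 0.05, 0.057], [0.631, 0.05, 0.056], [0.637, 0.048, 0.05], [0.641, 0.048, 0.05]]
[[0.612, 0.044, 0.05], [0.615, 0.044, 0.05], [0.619, 0.044, 0.05], [0.623, 0.05, 0.062], [0.63, 0.05, 0.062], [0.637, 0.046, 0.05], [0.641, 0.046, 0.051]]
[[0.612, 0.041, 0.05], [0.616, 0.045, 0.059], [0.62, 0.049, 0.068], [0.623, 0.049, 0.068], [0.63, 0.05, 0.069], [0.636, 0.046, 0.059], [0.641, 0.043, 0.05]]
[[0.613, 0.045, 0.066], [0.616, 0.045, 0.066], [0.62, 0.05, 0.076], [0.623, 0.05, 0.076], [0.63, 0.049, 0.074], [0.636, 0.046, 0.066], [0.639, 0.047, 0.067]]
[[0.614, 0.045, 0.074], [0.617, 0.045, 0.073], [0.62, 0.049, 0.082], [0.623, 0.05, 0.082], [0.63, 0.05, 0.081], [0.635, 0.047, 0.075], [0.639, 0.046, 0.074]]
```

Request:
play_rows(deltas=[[[0, 0, 0.003], 0], [[0, 0, 0.005], 0], [[-0.006, -0.0004, 0.005], 0], [[-0.012, -0.0008, 0.005], 0], [[-0.017, -0.0012, 0.005], 0]])

```text
time: 22.55
tool_pos: [0.6073, 0.0367, 0.029]
tool_rot: [-0.0, 0.682, 0.732, -0.0]
contact_force: [-0.3, 0.0, -0.0]
gripper_width: -0.001
```

```bash
cat >> h.py <<'E'
def rightedge(fn,v=range(95,225),u0=150,u1=250):
    im,d=shot("wrist",fn); s=status.state(); print(round(s["time"],2),np.round(s["tool_pos"],4),np.round(s["contact_force"],1),np.round(step(s["tool_pos"]),4))
    a=im[...,2]; e=edge(a,v,u0,u1,1,-1); q=onplane("wrist",e,.058); c,dr=fitline(q); print("right edge s,d",np.round(step(c),4),np.degrees(np.arctan(dr[1]/dr[0])))
E
python3 -c "
from h import *
rightedge('w19')"
```

```text
22.6 [0.607  0.0367 0.029 ] [-0.2 -0.4  0.2] [ 0.608  -0.0401]
right edge s,d [ 0.5957 -0.0836] -85.97065
```

View pics/w19.png

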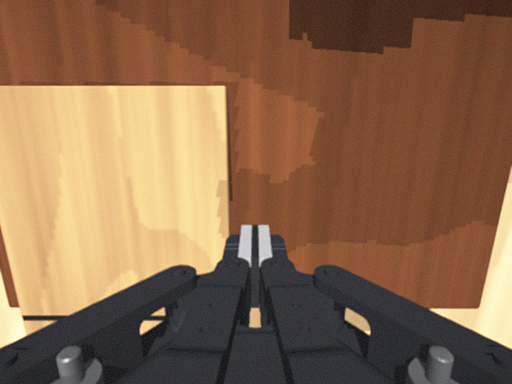

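Request:
play_rows(deltas=[[[-0.0015, -0.0001, 0], 0], [[-0.003, -0.0002, 0], 0], [[-0.003, -0.0002, 0], 0]])

```text
time: 22.98
tool_pos: [0.6054, 0.0365, 0.0296]
tool_rot: [0.0, 0.682, 0.732, 0.0]
contact_force: [1.0, -0.2, -0.3]
gripper_width: 0.001
```

```bash
python3 -c "
from h import *
rightedge('w20')"
```

```text
23.02 [0.6053 0.0365 0.0296] [-1.1  0.2 -0.3] [ 0.6064 -0.04  ]
right edge s,d [ 0.5947 -0.0876] -86.00674
```

Request:
play_rows(deltas=[[[-0.001, -0.0001, 0], 0], [[-0.0022, -0.0002, 0], 0], [[-0.0022, -0.0002, 0], 0], [[-0.0022, -0.0002, 0], 0]])

```text
time: 23.52
tool_pos: [0.6031, 0.0363, 0.0295]
tool_rot: [0.0, 0.682, 0.732, 0.0]
contact_force: [0.7, 0.8, 0.2]
gripper_width: 0.002
```

```bash
python3 -c "
from h import *
rightedge('w21')"
```

```text
23.57 [0.6031 0.0363 0.0295] [0.2 0.6 0.9] [ 0.6041 -0.04  ]
right edge s,d [ 0.5926 -0.0841] -86.20536
```

Request:
play_rows(deltas=[[[0.004, 0.0003, 0], 0], [[0.014, 0.001, 0.0], 0], [[0.014, 0.001, 0.06], 0], [[0.014, 0.001, 0.11], 0], [[-0.02, 0.04, 0.13], 0]])

```text
time: 24.2
tool_pos: [0.587, 0.0752, 0.1647]
tool_rot: [0.003, 0.683, 0.731, 0.003]
contact_force: [0.1, 1.4, 0.8]
gripper_width: -0.001
```

Request:
play_rows(deltas=[[[-0.035, 0.04, 0], 0], [[-0.0545, 0.0735, 0], 0], [[-0.0545, 0.0735, -0.05], 0], [[-0.0545, 0.0735, -0.1], 0], [[-0.0545, 0.0735, -0.125], 0]], grip=0.3)

```text
time: 24.82
tool_pos: [0.5268, 0.1499, 0.0312]
tool_rot: [-0.001, 0.681, 0.732, -0.002]
contact_force: [0.5, 0.5, 0.3]
gripper_width: 0.652
```

Request:
play_rows(deltas=[[[0, 0, -0.005], 0], [[0, 0, -0.009], 0], [[0, 0, -0.009], 0]])

```text
time: 25.2
tool_pos: [0.5298, 0.15, 0.0268]
tool_rot: [0.001, 0.682, 0.732, 0.001]
contact_force: [0.2, 0.4, -0.2]
gripper_width: 0.648
```

```bash
python3 - <<'E'
from h import *
im,d=shot("wrist","w22"); s=status.state(); print(s["time"],s["tool_pos"],s["contact_force"],step(s["tool_pos"])); backedge("w22",v0=262,v1=322)
E
```

```text
25.25 [0.52980032 0.15000711 0.02698085] [-0.55413675  0.62383807  0.48869172] (np.float64(0.5388469454171263), np.float64(-0.15842368173392904))
back edge c [0.5311 0.1132] s,d [ 0.5376 -0.1216] ang 3.47 step 3.95
```

View pics/w22.png

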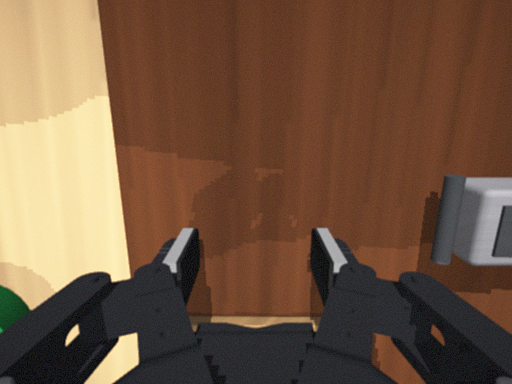

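Request:
play_rows(deltas=[[[0, 0, -0.0023], 0], [[0.0008, -0.012, -0.0023], 0], [[0.0015, -0.022, -0.0023], 0], [[0.0019, -0.028, -0.0023], 0], [[0.0021, -0.031, -0.0023], 0]])

```text
time: 25.88
tool_pos: [0.5318, 0.1188, 0.0246]
tool_rot: [0.0, 0.682, 0.731, 0.001]
contact_force: [0.2, 3.7, 6.0]
gripper_width: 0.651
```

Request:
play_rows(deltas=[[[0.0001, -0.001, 0], 0], [[0.0001, -0.0017, 0], 0], [[0.0001, -0.0017, 0], 0]])

```text
time: 26.25
tool_pos: [0.5318, 0.1174, 0.0245]
tool_rot: [0.0, 0.682, 0.731, 0.001]
contact_force: [-1.0, 3.9, 6.6]
gripper_width: 0.647
```

```bash
python3 - <<'E'
from h import *
s=status.state(); print(s["time"],s["tool_pos"],s["contact_force"],step(s["tool_pos"]))
E
```

```text
26.25 [0.53178724 0.11740389 0.02453521] [-0.99323707  3.88567595  6.64418427] (np.float64(0.5385860598123133), np.float64(-0.12576102453660107))
```

Request:
play_rows(deltas=[[[-0.0004, 0.006, 0.0], 0], [[-0.001, 0.018, 0.001], 0], [[-0.001, 0.02, 0.04], 0], [[-0.001, 0.02, 0.1], 0], [[-0.01, 0.0, 0.155], 0]])

```text
time: 26.88
tool_pos: [0.5203, 0.1176, 0.1794]
tool_rot: [-0.0, 0.681, 0.732, -0.0]
contact_force: [-0.2, -0.2, -0.4]
gripper_width: 0.649
```

Request:
play_rows(deltas=[[[-0.01, -0.04, 0.04], 0], [[-0.02, -0.08, 0.07], 0], [[-0.03, -0.115, 0.07], 0], [[-0.03, -0.118, 0.07], 0], [[-0.03, -0.118, 0.07], 0]], grip=-1)

```text
time: 27.5
tool_pos: [0.4904, -0.0006, 0.2473]
tool_rot: [-0.001, 0.682, 0.732, -0.0]
contact_force: [0.3, -0.3, 0.3]
gripper_width: -0.004
```

```bash
python3 - <<'E'
from m import *
bowlnow("w23",(.543,-.05))
im=np.load("pics/w23.npz")["im"]
cv2.imwrite("pics/w23z.png",cv2.resize(im[60:240,230:370],None,fx=3.3,fy=3.3,interpolation=cv2.INTER_CUBIC))
measure("w23",range(365,445),(165,185),range(258,334),(171,183),(196,212),(66,82),(242,260),(338,356),range(85,165))
E
```

```text
t 27.55 tcp [ 4.905e-01 -2.000e-04  2.473e-01] yaw 94.09 bowl [ 0.5425 -0.0479] [ 0.5434 -0.0543] 37.9 s,d [0.5379 0.0399] [0.5383 0.0463]
face [0.6774 0.0022] ang 4.02 s,d mm [675.9  -0.8]
line [ 0.5507 -0.0067] ang 4.08 s,d mm [548.9  -0.7]
end [ 0.5448 -0.042 ] ang 3.82 s,d mm [540.6  34.1]
back [0.5156 0.1063] ang 4.04 s,d mm [ 521.7 -115.8]
left [0.4814 0.0441] ang 93.93 s,d mm [483.2 -56.1]
right [0.59   0.0585] ang 94.0 s,d mm [592.6 -63. ]
line outward of measured face mm -0.02
end outward of measured face mm 34.78
back outward of measured face mm -115.14
board s 537.9127947079046
```

View pics/w23z.png

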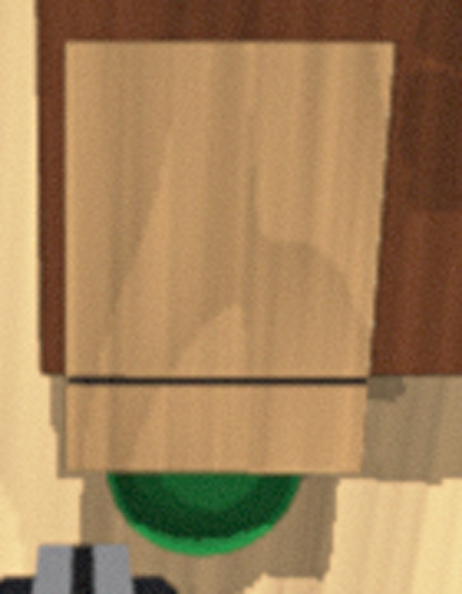

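```bash
python3 - <<'E'
from h import *
im,d=shot("top","tend")
for n in ("press","steamer","plate","tin","jar","bowl"): print(n,[np.round(b["box"]).astype(int).tolist() for b in boxes_of("top",n)])
shot("side","send"); print(status.state()["time"])
E
```

```text
press [[199, 117, 216, 159]]
steamer [[353, 138, 413, 191]]
plate [[101, 134, 157, 189], [353, 137, 413, 190]]
tin [[298, 109, 331, 133]]
jar [[125, 202, 148, 221]]
bowl [[311, 242, 332, 263]]
27.95
```

View pics/send.png

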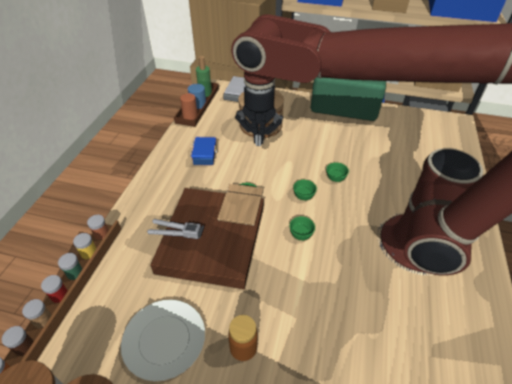

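The final side picture shows the board (240,205) out over the edge with the bowl (247,185) under it. The other bowls and the bystanders are where they were, and the gripper hangs free.

```bash
python3 -c "
from plant import ticket; print(ticket.job_done())"
```

```text
the job is handed in; nothing more can be done
None
```

The job is handed in at about 28 s of robot time, with the bowl and the board both where you asked by my measurements.

**Bowl:** I pushed the green bowl farthest from the base in two legs until it pressed on the step's working face. It resisted with about 3.5 N, and its centre measured 40 mm from the face.

**Board:** I pushed the board out from its back end, nudged it 3 mm sideways to centre it over the bowl, then gave it a last squaring push. Seen from the wrist camera:

| Check | Measured |
|---|---|
| Dark line to step edge | 0.0 mm |
| Line angle relative to the edge | within about 0.1° |
| Overhang | about 35 mm |
| Board centre along the edge | 537.9 mm |
| Bowl centre along the edge | 537.9 mm |

Against the first measurement of the step, the line reads 0.7 mm short instead of 0.0. That is within the 2 mm calibration.

**Bystanders:** their top-view boxes are within 3 pixels of the start, about what the detector varies by. In the last top view the detector found only one of the bowls. The final side picture shows the other three unmoved.

**What went wrong or disagreed:**
- **Missed first push:** the fingertips turned out to sit about 21 to 25 mm above the reported TCP. The first bowl push therefore passed over the bowl without touching it, and I repeated it lower.
- **Touch on the step:** probing the height put about 15 N on the step's top.
- **Close-up back-edge readings:** these were about 4 mm off, so I relied on the views from higher up.

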